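# Rock a stuck tube block out of the dry-block heater

## Task

The aluminium tube block sits tight in the pocket of the white dry-block heater, and a straight pull would only pick up the whole heater. Take the block by its black tab and rock it to and fro along its length until it works free, without the heater ever coming up off the bench. Finish while holding the block level just clear over its pocket, a centimetre or two above the heater's top; do not put it down, and leave the beaker, the small bottle and the tape roll alone.

Things in the scene. Friction and masses are not known exactly. Their poses are not given: they have to be found in the camera images.
- heater: White dry-block heater on four rubber feet (96 mm from its middle in y), loose, 2.2 kg; 110 (x) x 220 (y) x 45 (z) mm. Origin at the centre of its underside, z up, y along its length; display and two keys on its -x face. In the middle of its top an open pocket, 38 (x) x 70 (y) mm, 33 mm deep (floor at z = 12 mm). The tube block can lean 0.14 rad either way lengthways in it (turning about the heater's x axis).
- tube_block: Aluminium block 36 (x) x 64 (y) x 48 (z) mm, 0.3 kg, with a black lifting tab 16 (x) x 30 (y) x 40 (z) mm on the middle of its top and dark tube wells beside it. Origin at the centre of its underside, z up, y lengthways. It starts on the pocket floor in line with the heater (origin 12 mm above the heater's); 1 mm clearance at each long side, 3 mm at each end. Pinch the tab along y or x.
- tab_top (a point): Centre of the top face of the black tab, 88 mm above the tube block's underside (100 mm above the bench at the start).
- pocket_rim (a point): Centre of the pocket mouth, at the level of the heater's top face, 45 mm above the bench.
- beaker: Bystander: clear plastic beaker, 68 mm across, 76 mm high; origin at the centre of its underside.
- reagent_small: Bystander: small white bottle with screw cap, 47 mm across, 90 mm high; origin at the centre of its underside.
- tape: Bystander: roll of tape lying flat, 68 mm across, 18 mm high; origin at the centre of its underside.
- nose_l (a point): Tip of the sprung steel nose in the pocket's +y end wall (y = +32 mm, z = 30 mm in the heater), 24 mm wide, round, 5 mm radius. It presses on the block's end with about 28 N (spring 1.5 N/mm; gives 4 mm, follows 1.5 mm). The friction of the two noses together exceeds the heater's weight, so a straight pull lifts the heater. The block is past the noses once its underside is 20 mm above the pocket floor.
- nose_r (a point): Tip of the same nose in the -y end wall (y = -32 mm, z = 30 mm). While one end of the block goes up and the other goes down or stays, as in rocking, the two frictions oppose each other and little pull is needed: rise slowly as you rock, some 5 mm for each swing from one side to the other.
Things that resemble listed ones, but are neither listed nor needed, are in the scene too. Leave any green or purple look-alike of the tube_block alone.

How it is judged:
By the outcome, as a careful person would: the job done as asked, in the order asked, and still so for the second after the job is handed in, while the arm keeps its last pose, push and grip.
It also fails if it takes over 35 s, if anything falls off the work surface, if the arm or the gripper's body presses on something with over 40 N, if the wrist force passes 120 N, or if a joint passes its speed limit or range.

## Robot

A 7-joint arm with a two-finger parallel gripper is mounted at the origin on a cart in front of the work surface, level with it; the furniture and walls round the work are solid. World frame = base frame: x ahead of the robot, y to its left, z up, the work surface at z = 0. Lengths are in m, angles in degrees, forces in N, time in s.
With the tool pointing down it reaches from about 0.4 to 0.85 m from the base axis. Payload 4.5 kg.
Tool frame: the origin (TCP) lies at the very end of the fingers, on their centre line; the grasp point (between the pads) lies 19 mm behind it (hold_point_z is the distance from the TCP to the grasp point, in m); z points along the fingers, y is the line along which they close (so a half turn about z gives the same grasp; the last joint's range is limited). The gripper opens to 88 mm and grips with 3 to 60 N. Pads are 18 mm wide; open, the fingers measure 123 mm over their backs; the gripper's body (75 mm by 187 mm) begins 45 mm behind the grasp point.
Start: joints at [75.676, 39.483, -11.15, 89.685, 9.013, 51.709, -12.324], TCP at [0.175, -0.6, 0.239] pointing down, gripper open.
Joint ranges: [-172.22, 172.22], [-26.19, 119.32], [-84.43, 86.54], [7.71, 146.69], [-57.33, 237.33], [2.42, 119.75], [-152.13, 152.13]. Speed limits (degrees/s): [147.25, 147.25, 180, 180, 180, 180, 180].

## Interface

Orientations are given as a 3x3 rotation matrix whose columns are the frame's x, y, z axes.
In Python, from workcell import * gives the robot as it stands.
- The arm moves only by the tool servo_tool, never from a script. Its arguments are lists of equal length, an entry for each row: "slide": the shift along the tool's x, y, z in cm, a list of three; "rotation": the turn, a rotation vector about the tool's x, y, z in rad, a list of three; "gripper": the closure, from -1 (fully open) to 1 (shut), so that 0 is half open. A call has 1 to 12 rows; each row is the pose to reach, as a shift and turn from the pose commanded when the call began, along the tool's axes at that moment; what a row does not reach only later rows make up. A row lasts 1/12 s, in which the tool goes at most 41.7 mm and 7.16 degrees, less where a joint would pass 70% of its speed; a pose out of reach is approached as far as the arm can. A call with a gripper value outside its range is refused whole. The fingers move at their own pace and stop on an object; "force" is the grip in N (left out, the last holds). Time passes only in rows, so rows that repeat a pose let the fingers close. It gives the time, the measured TCP pose, the force, the opening and the grip force at its end, in the units of the state.
- state(): the state, without advancing time (a new reading comes with each control period).
- grab_frame(name): name is "side" or "top" or "wrist"; returns a dict with "color" (400x640x3 uint8, blue, green, red), "K" (3x3 intrinsics, pixels), "xyz" and "rotation" of the camera in the world. Camera axes: x right, y down, z forward; pixel columns grow to the right and rows downward; lengths in m; the calibration is good to about 2 mm. A picture is of the moment at which its call begins. There is no depth.
- close_job(): hands the job in; it is judged then, once.
The state is a dict: "time_s": time; "joint_positions": joint angles; "joint_vel": joint speeds; "effort": joint torques, N m; "position": TCP position; "tcp_rot": TCP orientation; "contact_force": force on the tool from outside, world axes, zero at the start; "moment": the same for the moment, N m; "grip_width": finger opening in m; "grasp_force": force on a finger pad.
Only numpy, scipy, OpenCV 4.12 (cv2) and the standard library are available. Lean on these libraries where they do the work, as an engineer would, in place of code of your own. Each camera call takes 0.05 s, during which the arm holds its last target. There are 200 camera calls.

## Working session

There is one attempt and no reset: what is moved stays moved. The work goes in short steps, Python scripts to look and compute and a tool call to move; the robot and the scene stay as the last step left them, time stands still between calls to the robot, and variables do not carry over. Pictures are saved under pics/ and viewed, at most 10 in all, crops included, and the job is handed in when it is done.

Besides the shell and the picture viewer there is one more tool, called as name(argument=value, ...) on one line, values as JSON. servo_tool: Moves the arm, as the interface text tells. Its arguments: {"type":"object","properties":{"slide":{"type":"array"},"rotation":{"type":"array"},"gripper":{"type":"array"},"force":{"type":"number"}},"required":["slide","rotation","gripper"]}

```bash
mkdir -p pics
python3 - <<'E'
from workcell import *
import cv2,numpy as np
s=state();print(s)
for n in("side","top"):
    f=grab_frame(n);cv2.imwrite(f"pics/{n}0.png",f["color"]);print(n,f["K"],f["xyz"],f["rotation"])
E
```

```text
{'time_s': 0.0, 'joint_positions': array([ 75.67623167,  39.53294261, -11.14524608,  89.7451994 ,
         9.01267413,  51.7099423 , -12.32495956]), 'joint_vel': array([ 0.04042641,  0.05912601,  0.06198547,  0.0918966 , -0.07317599,
       -0.02523462, -0.031057  ]), 'effort': array([-4.29411557e-04, -5.27569878e+01, -1.26679882e+00, -1.53431332e+01,
       -5.24892204e-02,  6.53752650e-03,  1.67484968e-04]), 'position': array([ 0.1747772 , -0.59939804,  0.23791132]), 'tcp_rot': array([[ 9.59976756e-01,  2.80078938e-01, -6.45093179e-04],
       [ 2.80079650e-01, -9.59975194e-01,  1.73693409e-03],
       [-1.32794795e-04, -1.84809382e-03, -9.99998283e-01]]), 'contact_force': array([0.28105772, 0.02590949, 0.23972047]), 'moment': array([ 0.02498759,  0.0366711 , -0.00180519]), 'grasp_force': 0.0, 'grip_width': 0.08829775864193552}
side [[382.33066144   0.         329.01649194]
 [  0.         382.33066144 199.00677884]
 [  0.           0.           1.        ]] [0.29636783 0.72333679 0.54734528] [[-9.53330163e-01 -1.62654804e-01  2.54371805e-01]
 [-3.01929372e-01  5.12166866e-01 -8.04067010e-01]
 [ 5.04551853e-04 -8.43343653e-01 -5.37374384e-01]]
top [[441.78380173   0.         318.72656658]
 [  0.         441.78380173 202.05388238]
 [  0.           0.           1.        ]] [0.23781199 0.0217113  1.26608137] [[ 0.09211332 -0.97358021  0.20894189]
 [-0.99574308 -0.08936807  0.0225623 ]
 [-0.00329348 -0.21013073 -0.97766775]]
```

View pics/top0.png

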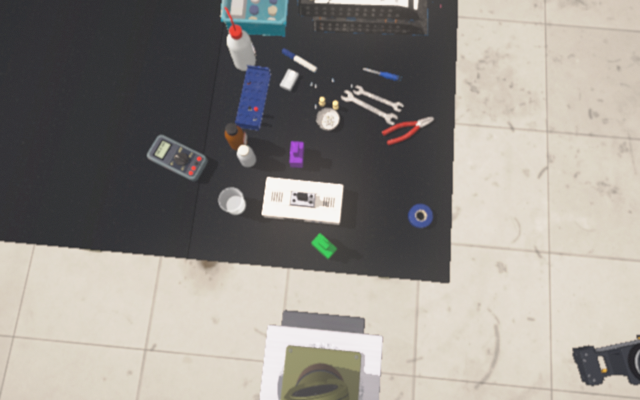

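View pics/side0.png

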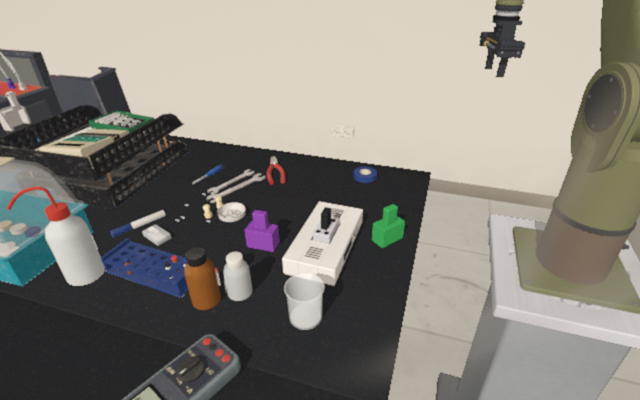

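The top view shows the white heater at about (303,200), with the block in its middle. The purple look-alike is at (297,153), the green one at (323,245), the beaker at (232,201), the small bottle at (246,156) and the tape at (420,216). The side view agrees, with the black tab at about (326,218).

```bash
cat > h.py <<'E'
import numpy as np,cv2
def unproj(f,uv,z):
    K,R,t=f["K"],f["rotation"],f["xyz"]
    uv=np.atleast_2d(uv).astype(float)
    d=(R@np.linalg.inv(K)@np.c_[uv,np.ones(len(uv))].T).T
    return t+d*((z-t[2])/d[:,2])[:,None]
def proj(f,p):
    q=f["rotation"].T@(np.asarray(p)-f["xyz"]);q=f["K"]@q;return q[:2]/q[2]
E
python3 - <<'E'
from workcell import *
from h import *
f=grab_frame("top");g=cv2.cvtColor(f["color"],cv2.COLOR_BGR2GRAY)
m=np.zeros_like(g);m[172:230,255:350]=(g[172:230,255:350]>150)*255
n,l,st,c=cv2.connectedComponentsWithStats(m);i=1+np.argmax(st[1:,4])
pts=cv2.findContours((l==i).astype(np.uint8),0,1)[0][0].reshape(-1,2)
w=unproj(f,pts,0.045)[:,:2]
r=cv2.minAreaRect((w*1000).astype(np.float32));print(r,cv2.boxPoints(r))
s=grab_frame("side")
a=cv2.resize(f["color"][165:265,240:360],None,fx=4,fy=4,interpolation=2)
b=cv2.resize(s["color"][190:290,270:390],None,fx=4,fy=4,interpolation=2)
cv2.imwrite("pics/c1.png",np.hstack([a,b])[:, :].copy() if 0 else cv2.resize(np.hstack([a,b]),(800,333)))
c=np.array([*r[0]])/1000
print(proj(f,[*c,.1]),proj(s,[*c,.1]),proj(s,[*c,.045]))
E
```

```text
((501.2829895019531, 97.17228698730469), (222.78269958496094, 115.11804962158203), 89.35084533691406) [[442.46564  -13.559792]
 [557.5763   -14.864037]
 [560.10034  207.90436 ]
 [444.9897   209.20862 ]]
[301.36588644 195.32652057] [325.88479328 210.16680582] [325.98405966 231.24867739]
```

View pics/c1.png

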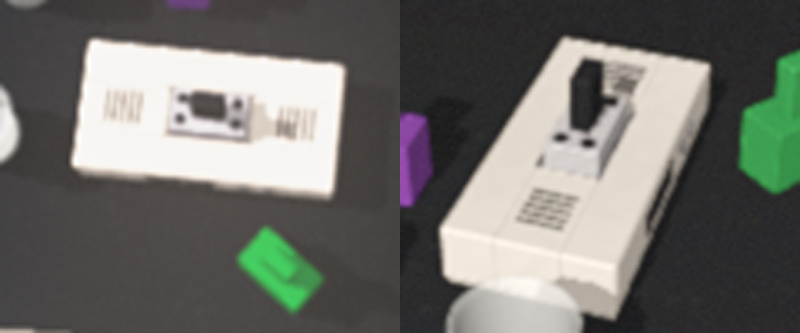

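servo_tool(slide=[[33.4,-16.3,0],[33.4,-16.3,0],[33.4,-16.3,0],[33.4,-16.3,0],[33.4,-16.3,0],[33.4,-16.3,0],[33.4,-16.3,0],[33.4,-16.3,0],[33.4,-16.3,0],[51,-57.6,0],[51,-57.6,0],[51,-57.6,0]], rotation=[[0,0,0.1],[0,0,0.2],[0,0,0.295],[0,0,0.295],[0,0,0.295],[0,0,0.295],[0,0,0.295],[0,0,0.295],[0,0,0.295],[0,0,0.295],[0,0,0.295],[0,0,0.295]], gripper=[-1,-1,-1,-1,-1,-1,-1,-1,-1,-1,-1,-1])

```text
time_s: 1.2
position: [0.4651, -0.2239, 0.2385]
tcp_rot: [[1.0, -0.011, -0.0], [-0.011, -1.0, 0.0], [-0.0, -0.0, -1.0]]
contact_force: [0.7, -0.5, -0.3]
grip_width: 0.0883
grasp_force: 0.0
```

servo_tool(slide=[[3.5,-32.1,0],[3.5,-32.1,0],[3.5,-32.1,0],[3.5,-32.1,0],[3.5,-32.1,0],[3.5,-32.1,0],[3.5,-32.1,0],[3.5,-32.1,0],[3.5,-32.1,3],[3.5,-32.1,6],[3.5,-32.1,6],[3.5,-32.1,6]], rotation=[[0,0,0],[0,0,0],[0,0,0],[0,0,0],[0,0,0],[0,0,0],[0,0,0],[0,0,0],[0,0,0],[0,0,0],[0,0,0],[0,0,0]], gripper=[-1,-1,-1,-1,-1,-1,-1,-1,-1,-1,-1,-1])

```text
time_s: 2.2
position: [0.5023, 0.0943, 0.1779]
tcp_rot: [[1.0, -0.011, -0.004], [-0.011, -1.0, -0.001], [-0.004, 0.001, -1.0]]
contact_force: [0.3, -0.3, 0.4]
grip_width: 0.0882
grasp_force: 0.0
```

Run:
```python
from workcell import *
from h import *
s=state();print(s["time_s"],s["position"],s["contact_force"])
f=grab_frame("wrist");g=grab_frame("side")
for p in([.5035,.097,.1],[.5035,.097,.045]):print(proj(f,p),proj(g,p))
for n,v in(("w",f),("s",g)): print(n,v["K"].tolist(),v["xyz"],v["rotation"].tolist())
cv2.imwrite("pics/w1.png",f["color"])
```

```text
2.2 [0.50234598 0.09432595 0.17792274] [ 0.2696793  -0.27924902  0.44911456]
[310.90543021 214.15973852] [324.89824024 209.94156636]
[311.83945773 192.42233722] [325.03271185 231.01357121]
w [[342.0788722429003, 0.0, 316.12046271323624], [0.0, 342.0788722429003, 204.33178388899194], [0.0, 0.0, 1.0]] [0.58257566 0.09256273 0.323315  ] [[-0.010890997904663692, -0.951733872566087, -0.3067311884614865], [-0.9999406793668927, 0.010413383213830377, 0.0031936182168914424], [0.00015463477602339865, 0.3067477746625022, -0.9517908272449809]]
s [[382.3306614365783, 0.0, 329.01649194056296], [0.0, 382.3306614365783, 199.0067788359179], [0.0, 0.0, 1.0]] [0.29636783 0.72333679 0.54734528] [[-0.9533301630624741, -0.1626548038541812, 0.2543718046058455], [-0.30192937191122105, 0.5121668657137916, -0.8040670096715863], [0.0005045518528129582, -0.8433436526399358, -0.537374384372161]]
```

View pics/w1.png

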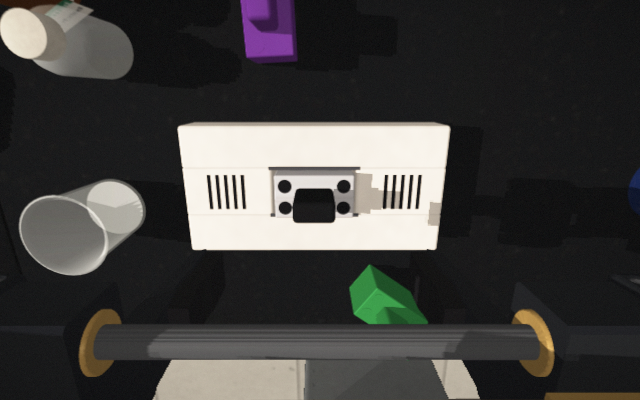

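The wrist view shows the heater between columns 179 and 450. The tab's top face spans columns 293–335, and its lower edge is at row 222.

Run:
```python
from workcell import *
from h import *
f=grab_frame("wrist")
print(unproj(f,[[314,222],[293,220],[335,220]],.1))
# heater top corners
print(unproj(f,[[179,127],[449,127],[191,249],[437,249]],.045))
g=cv2.cvtColor(f["color"],cv2.COLOR_BGR2GRAY)
print(g[180:230:2,314]);print(g[210,284:346:2])
```

```text
[[0.49924099 0.09503365 0.1       ]
 [0.50090778 0.10975599 0.1       ]
 [0.50056846 0.08027224 0.1       ]]
[[ 0.56128335  0.20303747  0.045     ]
 [ 0.55871379 -0.0137653   0.045     ]
 [ 0.45407135  0.20652053  0.045     ]
 [ 0.45155662 -0.01428072  0.045     ]]
[228 226 225 223 227 215  18  18  17  18  14  18  20  26  28  28  28  28
  27  29  26  27  52 242 242]
[27 27 27 25 51 30 29 29 27 26 27 27 27 28 31 28 27 28 26 30 31 24 29 28
 26 29 88 17 19 18 19]
```

servo_tool(slide=[[0.3,-0.1,2],[0.3,-0.1,4],[0.3,-0.1,5.5],[0.3,-0.1,6],[0.3,-0.1,6],[0.3,-0.1,6]], rotation=[[0,0,0],[0,0,0],[0,0,0],[0,0,0],[0,0,0],[0,0,0]], gripper=[-1,-1,-1,-1,-1,-1])

```text
time_s: 2.85
position: [0.5073, 0.0955, 0.1198]
tcp_rot: [[1.0, -0.012, 0.002], [-0.012, -1.0, 0.0], [0.002, -0.0, -1.0]]
contact_force: [0.2, 0.8, -0.0]
grip_width: 0.0882
grasp_force: 0.0
```

servo_tool(slide=[[-0.1,0,2],[-0.1,0,4],[-0.1,0,5],[-0.1,0,5.3],[-0.1,0,5.3],[-0.1,0,5.3]], rotation=[[0,0,0],[0,0,0],[0,0,0],[0,0,0],[0,0,0],[0,0,0]], gripper=[-1,-1,-1,-1,-1,-1])

```text
time_s: 3.35
position: [0.5061, 0.0957, 0.0665]
tcp_rot: [[1.0, -0.011, 0.001], [-0.011, -1.0, 0.0], [0.001, -0.0, -1.0]]
contact_force: [-0.8, 0.1, 0.7]
grip_width: 0.0879
grasp_force: 0.0
```

servo_tool(slide=[[0,0,0],[0,0,0],[0,0,0],[0,0,0],[0,0,0],[0,0,0],[0,0,0],[0,0,0],[0,0,0],[0,0,0]], rotation=[[0,0,0],[0,0,0],[0,0,0],[0,0,0],[0,0,0],[0,0,0],[0,0,0],[0,0,0],[0,0,0],[0,0,0]], gripper=[1,1,1,1,1,1,1,1,1,1], force=58)

```text
time_s: 4.18
position: [0.5055, 0.0957, 0.0657]
tcp_rot: [[1.0, -0.011, -0.0], [-0.011, -1.0, 0.0], [-0.0, -0.0, -1.0]]
contact_force: [0.0, -0.6, 0.1]
grip_width: 0.0294
grasp_force: 58.0
```

```bash
cat > rock.py <<'E'
import sys,json,numpy as np
h=36.
def pose(th,r): return np.array([(h+r)*np.sin(th), h-(h+r)*np.cos(th)])  # tool y,z mm
def rows(a,b,n,hold):
    s=[];q=[]
    for i in range(1,n+hold+1):
        t=min(i/n,1);t=0.5*t+0.5*t*t*(3-2*t)
        th=a[0]+(b[0]-a[0])*t;r=a[1]+(b[1]-a[1])*t
        d=pose(th,r)-pose(*a);c,sn=np.cos(a[0]),np.sin(a[0])
        s.append([0,round((c*d[0]+sn*d[1])/10,2),round((-sn*d[0]+c*d[1])/10,2)]);q.append([round(th-a[0],3),0,0])
    print(a,b,json.dumps(s),json.dumps(q),sep="\n")
rows((0,0),(.11,3.6),8,2)
k=[(.11,3.6),(-.12,8),(.12,12.5),(-.12,17),(.12,21),(-.12,25)]
for a,b in zip(k,k[1:]):rows(a,b,10,2)
rows((-.12,25),(0,28),6,2)
E
python3 rock.py
```

```text
(0, 0)
(0.11, 3.6)
[[0, 0.03, -0.03], [0, 0.08, -0.07], [0, 0.14, -0.12], [0, 0.21, -0.17], [0, 0.28, -0.23], [0, 0.34, -0.27], [0, 0.4, -0.31], [0, 0.43, -0.34], [0, 0.43, -0.34], [0, 0.43, -0.34]]
[[0.009, 0, 0], [0.022, 0, 0], [0.038, 0, 0], [0.055, 0, 0], [0.072, 0, 0], [0.088, 0, 0], [0.101, 0, 0], [0.11, 0, 0], [0.11, 0, 0], [0.11, 0, 0]]
(0.11, 3.6)
(-0.12, 8)
[[0, -0.06, -0.03], [0, -0.14, -0.06], [0, -0.24, -0.11], [0, -0.36, -0.15], [0, -0.48, -0.19], [0, -0.61, -0.23], [0, -0.73, -0.26], [0, -0.84, -0.29], [0, -0.93, -0.31], [0, -1.0, -0.32], [0, -1.0, -0.32], [0, -1.0, -0.32]]
[[-0.015, 0, 0], [-0.035, 0, 0], [-0.059, 0, 0], [-0.086, 0, 0], [-0.115, 0, 0], [-0.144, 0, 0], [-0.171, 0, 0], [-0.195, 0, 0], [-0.215, 0, 0], [-0.23, 0, 0], [-0.23, 0, 0], [-0.23, 0, 0]]
(-0.12, 8)
(0.12, 12.5)
[[0, 0.07, -0.03], [0, 0.16, -0.07], [0, 0.28, -0.11], [0, 0.41, -0.15], [0, 0.55, -0.19], [0, 0.7, -0.23], [0, 0.84, -0.26], [0, 0.97, -0.28], [0, 1.07, -0.3], [0, 1.15, -0.31], [0, 1.15, -0.31], [0, 1.15, -0.31]]
[[0.015, 0, 0], [0.036, 0, 0], [0.062, 0, 0], [0.09, 0, 0], [0.12, 0, 0], [
[... 971 characters left out ...]
25)
[[0, -0.09, -0.02], [0, -0.21, -0.06], [0, -0.36, -0.09], [0, -0.53, -0.13], [0, -0.71, -0.16], [0, -0.89, -0.18], [0, -1.06, -0.2], [0, -1.22, -0.21], [0, -1.35, -0.22], [0, -1.45, -0.23], [0, -1.45, -0.23], [0, -1.45, -0.23]]
[[-0.015, 0, 0], [-0.036, 0, 0], [-0.062, 0, 0], [-0.09, 0, 0], [-0.12, 0, 0], [-0.15, 0, 0], [-0.178, 0, 0], [-0.204, 0, 0], [-0.225, 0, 0], [-0.24, 0, 0], [-0.24, 0, 0], [-0.24, 0, 0]]
(-0.12, 25)
(0, 28)
[[0, 0.09, -0.04], [0, 0.22, -0.08], [0, 0.37, -0.14], [0, 0.53, -0.19], [0, 0.67, -0.23], [0, 0.77, -0.25], [0, 0.77, -0.25], [0, 0.77, -0.25]]
[[0.014, 0, 0], [0.036, 0, 0], [0.06, 0, 0], [0.084, 0, 0], [0.106, 0, 0], [0.12, 0, 0], [0.12, 0, 0], [0.12, 0, 0]]
```

servo_tool(slide=[[0,0.03,-0.02],[0,0.08,-0.06],[0,0.14,-0.11],[0,0.21,-0.16],[0,0.28,-0.22],[0,0.34,-0.26],[0,0.4,-0.3],[0,0.43,-0.32],[0,0.43,-0.32],[0,0.43,-0.32]], rotation=[[0.009,0,0],[0.022,0,0],[0.038,0,0],[0.055,0,0],[0.072,0,0],[0.088,0,0],[0.101,0,0],[0.11,0,0],[0.11,0,0],[0.11,0,0]], gripper=[1,1,1,1,1,1,1,1,1,1])

```text
time_s: 5.02
position: [0.5053, 0.0913, 0.0687]
tcp_rot: [[1.0, -0.011, 0.001], [-0.011, -0.994, 0.11], [-0.0, -0.11, -0.994]]
contact_force: [0.5, 2.9, -9.1]
grip_width: 0.0294
grasp_force: 58.1
```

servo_tool(slide=[[0,-0.06,-0.03],[0,-0.14,-0.06],[0,-0.24,-0.11],[0,-0.36,-0.15],[0,-0.48,-0.19],[0,-0.61,-0.23],[0,-0.73,-0.26],[0,-0.84,-0.29],[0,-0.93,-0.31],[0,-1.0,-0.32],[0,-1.0,-0.32],[0,-1.0,-0.32]], rotation=[[-0.015,0,0],[-0.035,0,0],[-0.059,0,0],[-0.086,0,0],[-0.115,0,0],[-0.144,0,0],[-0.171,0,0],[-0.195,0,0],[-0.215,0,0],[-0.23,0,0],[-0.23,0,0],[-0.23,0,0]], gripper=[1,1,1,1,1,1,1,1,1,1,1,1])

```text
time_s: 6.02
position: [0.5056, 0.1011, 0.0737]
tcp_rot: [[1.0, -0.011, -0.001], [-0.011, -0.993, -0.12], [0.001, 0.12, -0.993]]
contact_force: [-0.8, 0.2, 3.6]
grip_width: 0.0296
grasp_force: 58.0
```

Run:
```python
from workcell import *
from h import *
s=state();print(s["moment"],s["contact_force"])
g=grab_frame("side");w=grab_frame("wrist")
a=cv2.resize(g["color"][185:285,270:390],(480,400),interpolation=2)
cv2.imwrite("pics/s2.png",np.hstack([a,cv2.resize(w["color"][:,160:500],(320,400))]))
```

```text
[ 0.02081701  0.22438511 -0.06809773] [-0.83277327  0.22950678  3.59468703]
```

View pics/s2.png

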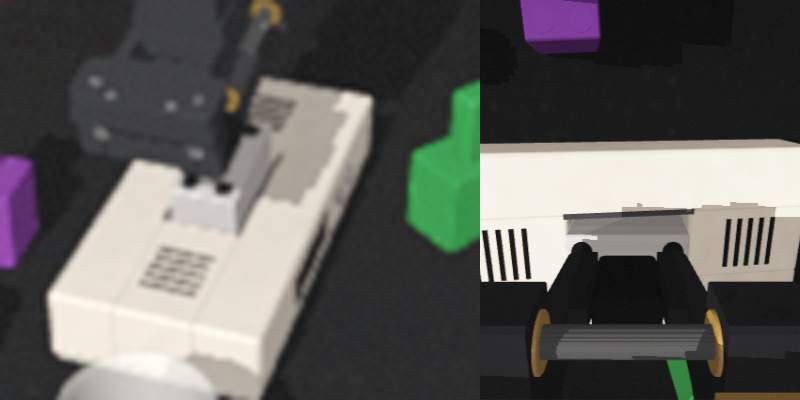

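The block is leaning in its pocket, the heater is still flat on the bench, and the tab sits firmly between the fingers (about (620,260) in the right-hand half). Forces are small, so I'll keep rocking.

servo_tool(slide=[[0,0.07,-0.03],[0,0.16,-0.07],[0,0.28,-0.11],[0,0.41,-0.15],[0,0.55,-0.19],[0,0.7,-0.23],[0,0.84,-0.26],[0,0.97,-0.28],[0,1.07,-0.3],[0,1.15,-0.31],[0,1.15,-0.31],[0,1.15,-0.31]], rotation=[[0.015,0,0],[0.036,0,0],[0.062,0,0],[0.09,0,0],[0.12,0,0],[0.15,0,0],[0.178,0,0],[0.204,0,0],[0.225,0,0],[0.24,0,0],[0.24,0,0],[0.24,0,0]], gripper=[1,1,1,1,1,1,1,1,1,1,1,1])

```text
time_s: 7.12
position: [0.5055, 0.0899, 0.0776]
tcp_rot: [[1.0, -0.012, 0.002], [-0.012, -0.993, 0.12], [0.0, -0.12, -0.993]]
contact_force: [-0.2, 0.6, 0.9]
grip_width: 0.0294
grasp_force: 58.0
```

servo_tool(slide=[[0,-0.07,-0.03],[0,-0.18,-0.07],[0,-0.31,-0.11],[0,-0.45,-0.15],[0,-0.61,-0.19],[0,-0.77,-0.22],[0,-0.92,-0.25],[0,-1.06,-0.27],[0,-1.17,-0.29],[0,-1.26,-0.3],[0,-1.26,-0.3],[0,-1.26,-0.3]], rotation=[[-0.015,0,0],[-0.036,0,0],[-0.062,0,0],[-0.09,0,0],[-0.12,0,0],[-0.15,0,0],[-0.178,0,0],[-0.204,0,0],[-0.225,0,0],[-0.24,0,0],[-0.24,0,0],[-0.24,0,0]], gripper=[1,1,1,1,1,1,1,1,1,1,1,1])

```text
time_s: 8.12
position: [0.5058, 0.1011, 0.0832]
tcp_rot: [[1.0, -0.011, -0.0], [-0.011, -0.992, -0.123], [0.001, 0.123, -0.992]]
contact_force: [-1.1, -1.5, 7.3]
grip_width: 0.0293
grasp_force: 58.0
```

servo_tool(slide=[[0,0.08,-0.02],[0,0.2,-0.06],[0,0.33,-0.09],[0,0.49,-0.13],[0,0.66,-0.16],[0,0.83,-0.19],[0,0.99,-0.21],[0,1.14,-0.22],[0,1.26,-0.23],[0,1.35,-0.24],[0,1.35,-0.24],[0,1.35,-0.24]], rotation=[[0.015,0,0],[0.036,0,0],[0.062,0,0],[0.09,0,0],[0.12,0,0],[0.15,0,0],[0.178,0,0],[0.204,0,0],[0.225,0,0],[0.24,0,0],[0.24,0,0],[0.24,0,0]], gripper=[1,1,1,1,1,1,1,1,1,1,1,1])

```text
time_s: 9.12
position: [0.5061, 0.0906, 0.0865]
tcp_rot: [[1.0, -0.01, 0.003], [-0.01, -0.993, 0.121], [0.002, -0.121, -0.993]]
contact_force: [0.3, 4.6, 2.1]
grip_width: 0.0295
grasp_force: 58.0
```

servo_tool(slide=[[0,-0.09,-0.02],[0,-0.21,-0.06],[0,-0.36,-0.09],[0,-0.53,-0.13],[0,-0.71,-0.16],[0,-0.89,-0.18],[0,-1.06,-0.2],[0,-1.22,-0.21],[0,-1.35,-0.22],[0,-1.45,-0.23],[0,-1.45,-0.23],[0,-1.45,-0.23]], rotation=[[-0.015,0,0],[-0.036,0,0],[-0.062,0,0],[-0.09,0,0],[-0.12,0,0],[-0.15,0,0],[-0.178,0,0],[-0.204,0,0],[-0.225,0,0],[-0.24,0,0],[-0.24,0,0],[-0.24,0,0]], gripper=[1,1,1,1,1,1,1,1,1,1,1,1])

```text
time_s: 10.12
position: [0.5053, 0.1024, 0.0901]
tcp_rot: [[1.0, -0.011, -0.002], [-0.011, -0.993, -0.121], [-0.0, 0.121, -0.993]]
contact_force: [-0.5, -1.2, -0.6]
grip_width: 0.0293
grasp_force: 58.0
```

Run:
```python
from workcell import *
from h import *
g=grab_frame("side");w=grab_frame("wrist")
a=cv2.resize(g["color"][185:285,270:390],(480,400),interpolation=2)
cv2.imwrite("pics/s3.png",np.hstack([a,cv2.resize(w["color"][:,160:500],(320,400))]))
```

```text
(no output)
```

View pics/s3.png

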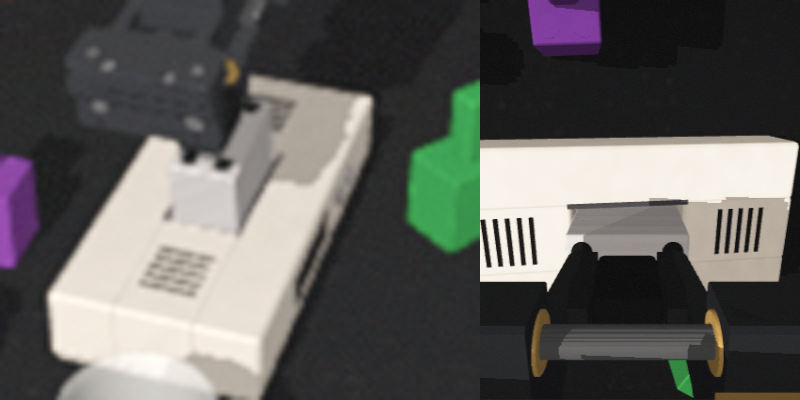

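The block has risen with the fingers (its end face is now taller, at about (205,200)) and the heater hasn't moved. Next I'll level it slowly.

servo_tool(slide=[[0,0.09,-0.04],[0,0.22,-0.08],[0,0.37,-0.14],[0,0.53,-0.19],[0,0.67,-0.23],[0,0.77,-0.25],[0,0.77,-0.25],[0,0.77,-0.25]], rotation=[[0.014,0,0],[0.036,0,0],[0.06,0,0],[0.084,0,0],[0.106,0,0],[0.12,0,0],[0.12,0,0],[0.12,0,0]], gripper=[1,1,1,1,1,1,1,1])

```text
time_s: 10.88
position: [0.5056, 0.0953, 0.0936]
tcp_rot: [[1.0, -0.012, 0.0], [-0.012, -1.0, 0.0], [0.0, -0.0, -1.0]]
contact_force: [0.2, 0.2, -2.3]
grip_width: 0.0295
grasp_force: 58.0
```

The force now reads about the block's weight, so it is free. I'll lift 2 cm.

servo_tool(slide=[[0,0,-0.2],[0,0,-0.5],[0,0,-0.8],[0,0,-1.1],[0,0,-1.4],[0,0,-1.7],[0,0,-1.9],[0,0,-2.0],[0,0,-2.0],[0,0,-2.0],[0,0,-2.0],[0,0,-2.0]], rotation=[[0,0,0],[0,0,0],[0,0,0],[0,0,0],[0,0,0],[0,0,0],[0,0,0],[0,0,0],[0,0,0],[0,0,0],[0,0,0],[0,0,0]], gripper=[1,1,1,1,1,1,1,1,1,1,1,1])

```text
time_s: 11.88
position: [0.5053, 0.0957, 0.1134]
tcp_rot: [[1.0, -0.011, -0.0], [-0.011, -1.0, -0.0], [-0.0, 0.0, -1.0]]
contact_force: [-0.1, -0.2, -2.9]
grip_width: 0.0295
grasp_force: 58.0
```

Run:
```python
from workcell import *
from h import *
g=grab_frame("side");w=grab_frame("wrist")
a=cv2.resize(g["color"][185:285,270:390],(480,400),interpolation=2)
cv2.imwrite("pics/s4.png",np.hstack([a,cv2.resize(w["color"][:,160:500],(320,400))]))
```

```text
(no output)
```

View pics/s4.png

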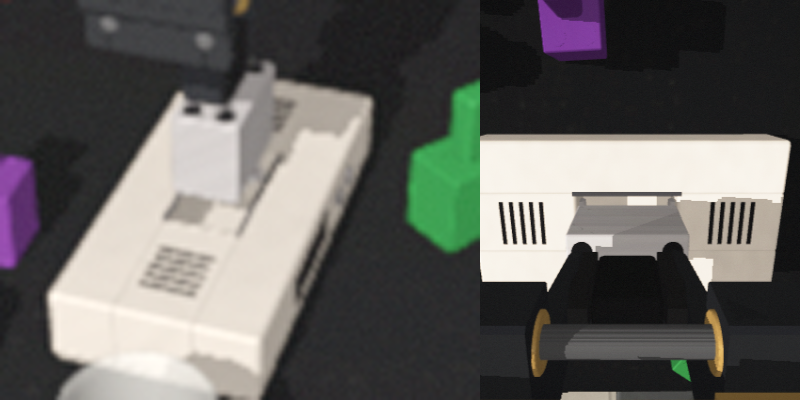

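The block hangs free over the open pocket. In the side crop the lower corners of its end face are at about (172,185) and (240,203). I'll check height and level against the projection.

Run:
```python
from workcell import *
from h import *
g=grab_frame("side")
for zb in(.055,.06,.065):
  print(zb,[((proj(g,[.5055+dx,.0955+dy,zb+dz])-[270,185])*4).round() for dx,dy,dz in((.018,.032,0),(-.018,.032,0),(.018,.032,.048),(-.018,.032,.048),(-.018,-.032,.048),(-.018,-.032,0))])
```

```text
0.055 [array([166., 196.]), array([231., 208.]), array([163., 120.]), array([231., 133.]), array([267.,  67.]), array([266., 140.])]
0.06 [array([165., 188.]), array([231., 201.]), array([163., 112.]), array([231., 125.]), array([268.,  59.]), array([267., 132.])]
0.065 [array([165., 180.]), array([231., 193.]), array([163., 104.]), array([231., 116.]), array([268.,  51.]), array([267., 125.])]
```

```bash
python3 -c "
from workcell import *
print(close_job())"
```

```text
the job is handed in; nothing more can be done
None
```

The tube block was rocked free and is held level about 15 mm above the heater's top, over its pocket; the heater showed no lift in the pictures, the bystanders were not touched, and the job was handed in at about 12 s.

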